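# Tongs lift an egg over the kitchen scale

## Robot

A 7-joint arm with a two-finger parallel gripper is mounted at the origin on the work surface. World frame = base frame: x ahead of the robot, y to its left, z up, the work surface at z = 0. Lengths are in m, angles in degrees, forces in N, time in s.
With the tool pointing down it reaches from about 0.4 to 0.85 m from the base axis. Payload 4.5 kg.
Tool frame: the origin (TCP) lies where the fingers leave the gripper's body, on its centre line; the fingertips stand ctrl.finger_overhang ahead of it and the grasp point (between the pads) lies 45 mm ahead of it (ctrl.finger_overhang is the distance from the TCP to the fingertips, in m); z points along the fingers, y is the line along which they close (so a half turn about z gives the same grasp; the last joint's range is limited). The gripper opens to 88 mm and grips with 3 to 60 N. Pads are 18 mm wide; open, the fingers measure 123 mm over their backs; the gripper's body (75 mm by 187 mm) begins 45 mm behind the grasp point.
Start: joints at [76.478, 39.483, -11.15, 89.685, 9.013, 51.709, -12.324], TCP at [0.167, -0.602, 0.303] pointing down, gripper open.
Joint ranges: [-172.22, 172.22], [-26.19, 119.32], [-84.43, 86.54], [7.71, 146.69], [-57.33, 237.33], [2.42, 119.75], [-152.13, 152.13]. Speed limits (degrees/s): [147.25, 147.25, 180, 180, 180, 180, 180].

## Interface

Orientations are given as a 3x3 rotation matrix whose columns are the frame's x, y, z axes.
In Python, from station import get_obs, eyes, sign_off, ctrl gives the robot as it stands.
- The arm moves only by the shell command python3 -m jog 'ROWS' [FORCE]. ROWS is JSON, a list of rows, each a list of 3 entries, a list of its own where there are three numbers: the gripper's target within -1 to 1 (fully open at 1, half-way at 0, shut at -1), then the shift along the tool's x, y, z in mm, then the turn about the tool's z in degrees. In form: [[grip, [tx, ty, tz], roll], ...]. A call has 1 to 8 rows; each row shifts and turns the commanded pose from where the row before left it, along the tool's axes as they then stand; what a row does not reach is not made up. A row lasts 1/10 s, in which the tool goes at most 50 mm and 8.59 degrees, less where a joint would pass 70% of its speed; a pose out of reach is approached as far as the arm can. A call is refused whole if a number of a shift passes 50 or a number of a turn 8.59, either way. A call with a gripper value outside its range is refused whole. The fingers move at their own pace and stop on an object; FORCE is the grip in N (left out, the last holds). Time passes only in rows, so rows that do not move let the fingers close. It gives the time, the measured TCP pose, the force, the opening and the grip force at its end, in the units of the state.
- get_obs(): the state, without advancing time (a new reading comes with each control period).
- eyes.read_camera(name): name is "scene" or "side" or "wrist"; returns the picture (384x512x3 uint8, red, green, blue); there is no depth.
- eyes.camera_info(name): a dict with "fx", "fy", "cx", "cy" (pixels), "position" and "orientation" of the camera in the world; the wrist camera has in their place "T_tool_cam" (4x4, takes a point from camera to tool coordinates, whose origin is the TCP and whose axes are the flange's). Camera axes: x right, y up, looking along -z (the intrinsics and any distortion apply to the point x, -y, -z); pixel columns grow to the right and rows downward; lengths in m; the calibration is good to about 2 mm. A picture is of the moment at which its call begins: read the wrist's pose just before it. camera_info takes no time and is no camera call.
- sign_off(): hands the job in; it is judged then, once.
The state is a dict: "time": time; "qpos": joint angles; "joint_velocities": joint speeds; "joint_torque": joint torques, N m; "tcp_pos": TCP position; "tcp_rot": TCP orientation; "ft_force": force on the tool from outside, world axes, zero at the start; "wrist_torque": the same for the moment, N m; "width": finger opening in m; "gripper_force": force on a finger pad.
Only numpy, scipy, OpenCV 4.12 (cv2) and the standard library are available. Lean on these libraries where they do the work, as an engineer would, in place of code of your own. Each camera call takes 0.05 s, during which the arm holds its last target. There are 200 camera calls.

## Task

Get the brown egg ready for weighing: first press the round steel weighing plate of the blue scale down until it sits flush in its recess. Then take the tongs, grip the brown egg with them (not with the gripper itself), lift it out of its cup, and finish while still holding it still in the tongs above the weighing plate, with at least 4 cm of air beneath it. Do not drop the egg, tip an egg cup or disturb the white egg or knock the other things on the worktop about.

Things in the scene. Friction and masses are not known exactly. Their poses are not given: they have to be found in the camera images.
- plate (a joint): how far the weighing plate is pressed into the scale, m: 0 = standing 10 mm proud of the scale's top, 0.010 = fully home, flush with it. It is stiff (takes about 8 N downward) and stays where it is left; starts nearly proud
- plate_center (a point): centre of the top face of the round steel weighing plate, 110 mm in diameter, set in the top of a blue fixed kitchen scale (160 x 200 x 42 mm high, so the flush plate's top is 42 mm above the worktop)
- tongs_grip (a point): middle of the place to grip the steel tongs (220 mm long, 130 g), half-way up. They lie on the worktop on edge, opening sideways; x points along them to the jaws, z up. Here are two flat blue handle pads, 90 mm long along x, 28 mm high (from the worktop up), 46 mm wide over their outer faces at rest, 40 mm when held firmly with the jaws still open, about 33 mm when closed on an egg
- tongs_jaws (a point): middle between the tongs' jaws, half-way up, 95 mm ahead of tongs_grip along its x. The jaws are 24 mm high, 30 mm long, slightly cupped; at rest 72 mm apart at the middle and 61 mm at their ends, about 78 mm wide over the outside
- egg_brown_center (a point): centre of the brown hard-boiled egg to be lifted, half-way up, 57 mm tall and 44 mm in diameter, 58 g, standing upright in a white egg cup, its lowest 8 mm sunk in the cup, centre about 65 mm above the worktop
- egg_brown: the same brown egg; origin at its bottom end
- cup_brown: white ceramic egg cup that holds the brown egg: loose, 45 mm high, 46 mm foot, 39 mm rim; origin under its centre
- cup_white: equal egg cup, holding a white egg
- egg_white_center (a point): centre of the white egg, of the same size, in the other cup (top at 94 mm): leave alone
- tongs: the tongs as a whole; origin on the underside below tongs_grip. Two arms sprung apart from a pivot 95 mm behind tongs_grip: about 5 N on each pad starts to close them, 7 N closes them as far as an egg; half of what is squeezed beyond that presses on the egg (20 to 30 N grip holds it well). They stop at 23 mm over the pads
- milk_carton: blue and white milk carton, 70 x 70 x 215 mm, bystander; origin under its centre
- small_bowl: small white bowl, 110 mm wide, 50 mm high, bystander
- wooden_spoon: wooden spoon lying flat, bystander
Mind the look-alikes: they are no part of the job. Leave any purple or turquoise look-alike of the cup_brown alone.

How it is judged:
By the outcome, as a careful person would: the job done as asked, in the order asked, and still so for the second after the job is handed in, while the arm keeps its last pose, push and grip.
It also fails if it takes over 59 s, if anything falls off the work surface, if the arm or the gripper's body presses on something with over 40 N, if the wrist force passes 120 N, or if a joint passes its speed limit or range.

## Working session

There is one attempt and no reset: what is moved stays moved. The work goes in short steps, Python scripts to look and compute and a shell command to move; the robot and the scene stay as the last step left them, time stands still between calls to the robot, and variables do not carry over. Pictures are saved under pics/ and viewed, at most 10 in all, crops included, and the job is handed in when it is done.

```bash
ls; mkdir -p pics; python3 - <<'E'
from station import get_obs, eyes, ctrl
import cv2,numpy as np
o=get_obs(); print({k:np.round(v,3).tolist() for k,v in o.items()}, ctrl.finger_overhang)
ims=[eyes.read_camera(n) for n in("scene","side")]
for n,i in zip(("scene","side"),ims):
    cv2.imwrite(f"pics/{n}0.png",i[...,::-1]); print(eyes.camera_info(n))
print(eyes.camera_info("wrist"))
E
```

```text
pics
{'time': 0.0, 'qpos': [76.48, 39.532, -11.145, 89.744, 9.015, 51.709, -12.324], 'joint_velocities': [-0.028, 0.057, -0.052, 0.087, -0.012, 0.017, -0.04], 'joint_torque': [0.001, -52.757, -1.267, -15.343, -0.053, 0.006, 0.0], 'tcp_pos': [0.166, -0.602, 0.302], 'tcp_rot': [[0.964, 0.267, -0.001], [0.267, -0.964, 0.002], [-0.0, -0.002, -1.0]], 'ft_force': [0.302, 0.361, 0.509], 'wrist_torque': [0.022, -0.04, 0.067], 'gripper_force': 0.0, 'width': 0.088} 0.064
{'fx': 366.9075087408822, 'fy': 366.9075087408822, 'cx': 261.22528117755525, 'cy': 192.0028811256939, 'position': array([ 1.23968386, -0.09095072,  0.62502907]), 'orientation': array([[ 0.2608202 , -0.6238748 ,  0.73671776],
       [ 0.96525965,  0.18094535, -0.18850092],
       [-0.01570468,  0.76028877,  0.64939537]])}
{'fx': 377.4438476578507, 'fy': 377.4438476578507, 'cx': 255.42463700612893, 'cy': 190.14366378011928, 'position': array([ 0.17763713, -0.53063416,  0.99951192]), 'orientation': array([[ 0.82880226,  0.43060804, -0.35730033],
       [-0.55940494,  0.65178056, -0.51210176],
       [ 0.01236628,  0.62430667,  0.78108147]])}
{'fx': 270.2034936393656, 'fy': 270.2034936393656, 'cx': 250.89061986624864, 'cy': 192.36068532435883, 'T_tool_cam': array([[ 4.11933455e-04,  9.55210980e-01,  2.95925353e-01,
         7.76096541e-02],
       [ 9.99999894e-01, -4.53978133e-04,  7.33681166e-05,
         1.55003275e-04],
       [ 2.04425670e-04,  2.95925291e-01, -9.55211066e-01,
        -8.22211112e-02],
       [ 0.00000000e+00,  0.00000000e+00,  0.00000000e+00,
         1.00000000e+00]])}
```

View pics/scene0.png

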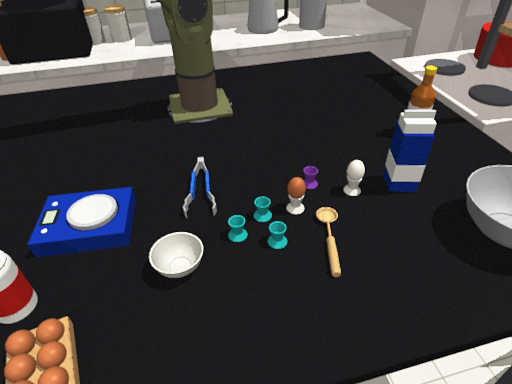

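View pics/side0.png

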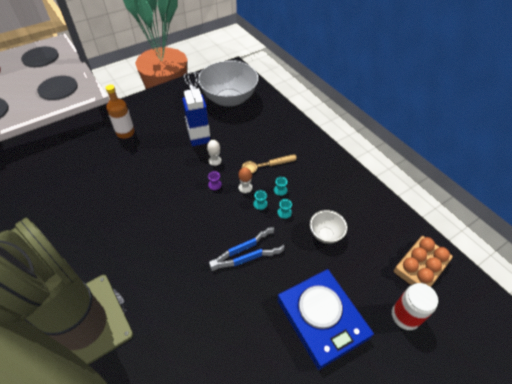

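The scene view shows the blue scale with its plate at about (92,211) and the tongs with pivot (200,163) and jaws (185–213,213). The brown egg in its white cup is at (297,188), with turquoise cups in front of it, a purple cup beside it and the white egg at (355,170). In the side view these are: plate (321,306), tongs pivot (212,264) with jaws near (277,240), brown egg (245,175). The carton's eggs at (40,350) are not candidates. The one to lift is the single brown egg standing in a white cup.

```bash
cat > h.py <<'E'
import cv2,numpy as np
from station import get_obs, eyes, ctrl
def cam(n,obs=None):
    c=eyes.camera_info(n)
    if n!="wrist": return c,np.array(c["orientation"]),np.array(c["position"])
    T=np.array(c["T_tool_cam"]); R=np.array(obs["tcp_rot"]); return c,R@T[:3,:3],R@T[:3,3]+obs["tcp_pos"]
def ray(C,uv):
    c,R,p=C; d=R@np.array([(uv[0]-c["cx"])/c["fx"],-(uv[1]-c["cy"])/c["fy"],-1]); return p,d/np.linalg.norm(d)
def plane(C,uv,z):
    p,d=ray(C,uv); return p+d*(z-p[2])/d[2]
def tri(C1,a,C2,b):
    p,d=ray(C1,a);q,e=ray(C2,b); s=np.linalg.lstsq(np.c_[d,-e],q-p,rcond=None)[0]
    x,y=p+d*s[0],q+e*s[1]; return (x+y)/2,np.linalg.norm(x-y)
def proj(C,P):
    c,R,p=C; v=R.T@(np.array(P)-p); return np.array([c["cx"]-c["fx"]*v[0]/v[2],c["cy"]+c["fy"]*v[1]/v[2]])
def blobs(im,lo,hi,roi,amin=15):
    h=cv2.cvtColor(im,cv2.COLOR_RGB2HSV); m=cv2.inRange(h,lo,hi); z=np.zeros_like(m); x0,y0,x1,y1=roi; z[y0:y1,x0:x1]=m[y0:y1,x0:x1]
    n,l,s,c=cv2.connectedComponentsWithStats(z); return [(s[i,4],c[i].round(1),s[i,:4],(l==i).astype(np.uint8)) for i in np.argsort(-s[:,4]) if i and s[i,4]>=amin]
E
python3 - <<'E'
from h import *
S={n:cam(n) for n in("scene","side")}; I={n:cv2.imread(f"pics/{n}0.png")[...,::-1].copy() for n in S}
def show(t,lo,hi,r1,r2):
    out=[]
    for n,r in zip(S,(r1,r2)):
        b=blobs(I[n],lo,hi,r); print(t,n,[(int(x[0]),x[1].tolist(),x[2].tolist()) for x in b[:4]]); out.append(b)
    return out
a,b=show("egg",(0,90,50),(20,255,255),(280,170,312,210),(235,160,258,195))
print(tri(S["scene"],a[0][1],S["side"],b[0][1]))
a,b=show("plate",(0,0,120),(180,60,255),(64,188,122,236),(296,282,346,332))
for n,x in zip(S,(a,b)): print(plane(S[n],x[0][1],.052))
print(tri(S["scene"],a[0][1],S["side"],b[0][1]))
a,b=show("handles",(100,120,60),(125,255,255),(180,150,222,222),(205,222,292,275))
for n,x in zip(S,(a,b)): print([plane(S[n],k[1],.02).round(3) for k in x[:2]])
a,b=show("scale",(100,120,60),(125,255,255),(20,170,140,260),(270,260,380,370))
for n,x in zip(S,(a,b)):
    q=cv2.convexHull(np.argwhere(x[0][3])[:,::-1].astype(np.int32)); print(n,cv2.approxPolyDP(q,4,True)[:,0].tolist())
# tongs ends
print([plane(S["scene"],u,.014).round(3) for u in((200,163),(185,213),(213,212))],[plane(S["side"],u,.014).round(3) for u in((212,264),(271,232),(282,248))])
for t,u in dict(spoon=(335,272),spoonhead=(327,214),turq1=(263,215),t2=(237,236),t3=(278,242),purp=(311,183),cupb=(296,209),cupw=(352,191),bowl=(177,265),carton=(404,188)).items(): print(t,plane(S["scene"],u,.01).round(3))
E
```

```text
egg scene [(317, [296.0, 187.1], [287, 177, 19, 21])]
egg side [(269, [246.8, 170.8], [238, 161, 20, 21])]
(array([0.62120394, 0.15356785, 0.07672037]), np.float64(0.005347834945626369))
plate scene [(1307, [91.8, 210.8], [66, 194, 52, 35])]
plate side [(1421, [320.0, 306.6], [299, 286, 43, 42])]
[ 0.54541849 -0.31516083  0.052     ]
[ 0.53479856 -0.32067407  0.052     ]
(array([ 0.53722117, -0.31849769,  0.04499218]), np.float64(0.0013177562381495843))
handles scene [(139, [192.6, 184.1], [189, 171, 8, 29]), (109, [206.9, 182.3], [205, 169, 5, 30])]
handles side [(256, [247.3, 256.7], [233, 248, 30, 18]), (251, [241.9, 246.3], [228, 237, 29, 20])]
[array([ 0.473, -0.08 ,  0.02 ]), array([ 0.476, -0.042,  0.02 ])]
[array([ 0.467, -0.081,  0.02 ]), array([ 0.473, -0.043,  0.02 ])]
scale scene [(4126, [82.8, 225.4], [27, 186, 109, 72])]
scale side [(3596, [324.2, 320.2], [277, 268, 97, 102])]
scene [[131, 186], [135, 203], [128, 245], [36, 257], [27, 244], [47, 196]]
side [[373, 335], [318, 369], [277, 295], [327, 268]]
[array([ 0.376, -0.047,  0.014]), array([ 0.571, -0.111,  0.014]), array([ 0.586, -0.045,  0.014])] [array([ 0.371, -0.042,  0.014]), array([ 0.576, -0.047,  0.014]), array([ 0.571, -0.111,  0.014])]
spoon [0.828 0.167 0.01 ]
spoonhead [0.665 0.218 0.01 ]
turq1 [0.625 0.069 0.01 ]
t2 [ 0.675 -0.005  0.01 ]
t3 [0.718 0.079 0.01 ]
purp [0.543 0.224 0.01 ]
cupb [0.627 0.153 0.01 ]
cupw [0.603 0.313 0.01 ]
bowl [ 0.721 -0.144  0.01 ]
carton [0.63  0.447 0.01 ]
```

```bash
python3 -m jog '[[-1,[0,0,0],8.3],[-1,[0,0,0],8.3],[-1,[0,0,0],8.4],[-1,[10,-10,0],0],[-1,[20,-22,0],0],[-1,[25,-27,0],0],[-1,[25,-27,0],0],[-1,[25,-27,0],0]]'; python3 -m jog '[[-1,[25,-27,10],0],[-1,[25,-27,10],0],[-1,[25,-27,10],0],[-1,[25,-27,10],0],[-1,[25,-27,10],0],[-1,[25,-27,10],0],[-1,[25,-27,10],0],[-1,[20,-20,10],0]]'; python3 -m jog '[[-1,[10,-15,0],0],[-1,[5,-5,0],0],[-1,[0,0,0],0]]'
cat > look.py <<'E'
import sys
from h import *
o=get_obs(); C=cam("wrist",o); im=eyes.read_camera("wrist"); cv2.imwrite(f"pics/{sys.argv[1]}.png",im[...,::-1])
np.save(f"pics/{sys.argv[1]}.npy",o,allow_pickle=True)
print(o["time"],o["tcp_pos"],np.array(o["tcp_rot"])[:,0],o["ft_force"],o["width"],o["gripper_force"])
E
python3 look.py w1; python3 - <<'E'
from h import *
o=np.load("pics/w1.npy",allow_pickle=True).item();C=cam("wrist",o);im=cv2.imread("pics/w1.png")[...,::-1].copy()
for k in blobs(im,(0,0,120),(180,60,255),(0,0,512,384),300)[:3]: print(k[:3],plane(C,k[1],.052))
for k in blobs(im,(100,120,60),(125,255,255),(0,0,512,384),300)[:3]: print(k[:3],plane(C,k[1],.042))
print(proj(C,[.539,-.318,.052]))
E
```

```text
time: 0.9
tcp_pos: [0.2908, -0.5063, 0.3025]
tcp_rot: [[0.987, -0.161, 0.0], [-0.161, -0.987, 0.001], [0.0, -0.001, -1.0]]
ft_force: [0.9, 0.2, 0.2]
width: 0.0265
gripper_force: 0.0
time: 1.7
tcp_pos: [0.5183, -0.3307, 0.2221]
tcp_rot: [[0.987, -0.158, 0.001], [-0.158, -0.987, 0.002], [0.0, -0.002, -1.0]]
ft_force: [0.6, -0.1, -0.7]
width: 0.0
gripper_force: 0.0
time: 2.0
tcp_pos: [0.5348, -0.3159, 0.2227]
tcp_rot: [[0.987, -0.161, 0.0], [-0.161, -0.987, 0.001], [0.0, -0.001, -1.0]]
ft_force: [-0.4, -0.5, -0.1]
width: 0.0005
gripper_force: 0.0
2.0 [ 0.5348327  -0.31585392  0.22265986] [ 9.86879908e-01 -1.61455702e-01  3.22052308e-04] [-0.44888936 -0.495045   -0.09042092] 0.0005329790440002967 0.0
(np.int32(9218), array([253.7, 182.3]), array([198, 130, 112, 104], dtype=int32)) [ 0.54381295 -0.31963721  0.052     ]
(np.int32(5555), array([33.6, 38.5]), array([ 0,  0, 74, 84], dtype=int32)) [ 0.69578836 -0.15818588  0.052     ]
(np.int32(888), array([348.8, 180.2]), array([337, 161,  25,  40], dtype=int32)) [ 0.53110878 -0.41064374  0.052     ]
(np.int32(17979), array([279.6, 162.8]), array([162,  94, 220, 158], dtype=int32)) [ 0.55666609 -0.34762513  0.042     ]
(np.int32(1443), array([ 36.8, 256.5]), array([ 17, 226,  41,  58], dtype=int32)) [ 0.49611035 -0.07046807  0.042     ]
(np.int32(1212), array([ 69. , 257.1]), array([ 53, 227,  33,  57], dtype=int32)) [ 0.48970561 -0.10518231  0.042     ]
[252.82109497 187.2734771 ]
```

View pics/w1.png

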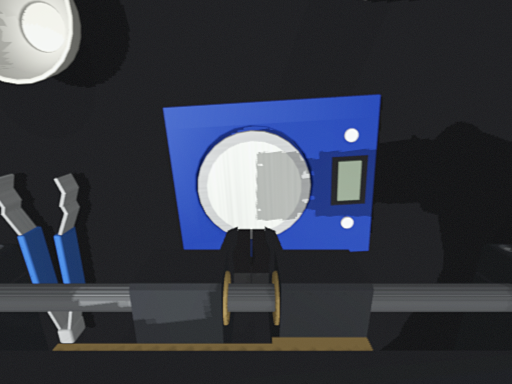

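The wrist view shows the plate as a circle centred at about (254,186), partly covered by the closed fingers. That puts its centre near (0.539,-0.318), a few mm from the tool axis. The tongs are at lower left, pads at (37,256) and (69,257). Pressing now.

```bash
python3 -m jog '[[-1,[4,1,20],0],[-1,[0,0,30],0],[-1,[0,0,30],0],[-1,[0,0,15],0],[-1,[0,0,0],0],[-1,[0,0,3],0],[-1,[0,0,3],0],[-1,[0,0,3],0]]' 30; python3 -m jog '[[-1,[0,0,3],0],[-1,[0,0,3],0],[-1,[0,0,3],0],[-1,[0,0,2],0],[-1,[0,0,0],0]]'
```

```text
time: 2.85
tcp_pos: [0.5384, -0.3195, 0.1198]
tcp_rot: [[0.986, -0.166, 0.002], [-0.166, -0.986, -0.001], [0.002, 0.001, -1.0]]
ft_force: [-0.5, 0.5, 1.0]
width: 0.0004
gripper_force: 0.0
time: 3.35
tcp_pos: [0.5381, -0.3192, 0.1085]
tcp_rot: [[0.986, -0.166, 0.001], [-0.166, -0.986, -0.001], [0.001, 0.0, -1.0]]
ft_force: [-0.4, -0.0, 4.9]
width: 0.0004
gripper_force: 2.4
```

```bash
python3 -m jog '[[-1,[0,0,2],0],[-1,[0,0,1],0],[-1,[0,0,1],0],[-1,[0,0,0],0]]'; python3 -m jog '[[-1,[0,0,1],0],[-1,[0,0,1],0],[-1,[0,0,0],0]]'
```

```text
time: 3.75
tcp_pos: [0.5381, -0.3192, 0.1064]
tcp_rot: [[0.986, -0.166, 0.001], [-0.166, -0.986, -0.001], [0.001, 0.001, -1.0]]
ft_force: [-3.7, 3.3, 19.1]
width: 0.0007
gripper_force: 9.4
time: 4.05
tcp_pos: [0.5381, -0.3192, 0.1063]
tcp_rot: [[0.986, -0.166, 0.002], [-0.166, -0.986, -0.001], [0.002, 0.001, -1.0]]
ft_force: [-6.2, 4.7, 32.5]
width: 0.0004
gripper_force: 16.2
```

```bash
python3 -m jog '[[-1,[0,0,-10],0],[-1,[0,0,-20],0],[-1,[0,0,-30],0],[0,[0,0,-40],0],[1,[-10,-20,-20],0],[1,[-14,-30,0],0],[1,[-14,-30,0],0],[1,[-14,-30,0],0]]'; python3 -m jog '[[1,[-14,-30,0],0],[1,[-14,-30,0],0],[1,[-14,-30,0],0],[1,[-10,-28,0],0],[1,[-7,-15,0],0],[1,[0,0,0],0],[1,[0,0,0],0]]'
python3 look.py w2; python3 - <<'E'
from h import *
o=np.load("pics/w2.npy",allow_pickle=True).item();C=cam("wrist",o);im=cv2.imread("pics/w2.png")[...,::-1].copy()
for k in blobs(im,(100,120,60),(125,255,255),(0,0,512,384),100)[:4]: print(k[:3],plane(C,k[1],.02))
E
```

```text
time: 4.85
tcp_pos: [0.5044, -0.2008, 0.2221]
tcp_rot: [[0.986, -0.166, 0.001], [-0.166, -0.986, -0.0], [0.001, 0.0, -1.0]]
ft_force: [1.1, 0.0, -1.0]
width: 0.0384
gripper_force: 0.0
time: 5.55
tcp_pos: [0.4689, -0.0615, 0.2219]
tcp_rot: [[0.986, -0.166, 0.001], [-0.166, -0.986, -0.001], [0.001, 0.001, -1.0]]
ft_force: [-0.2, -0.8, -0.0]
width: 0.0884
gripper_force: 0.0
5.55 [ 0.4688796  -0.06149411  0.22185286] [ 9.86193107e-01 -1.65597483e-01  7.93063499e-04] [-0.16736524 -0.76421272 -0.02151555] 0.08837064996126563 0.0
(np.int32(11428), array([444.3,  86.2]), array([399,   0, 113, 165], dtype=int32)) [ 0.53495691 -0.2649286   0.02      ]
(np.int32(825), array([268.4, 179.3]), array([263, 138,  13,  85], dtype=int32)) [ 0.47024429 -0.08079259  0.02      ]
(np.int32(669), array([233.4, 181.6]), array([225, 138,  16,  85], dtype=int32)) [ 0.47398501 -0.04288612  0.02      ]
```

View pics/w2.png

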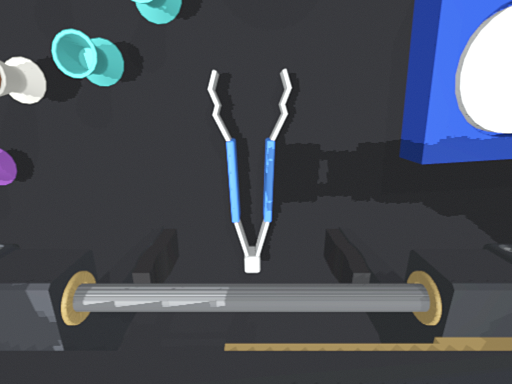

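The wrist view shows the tongs squarely below the tool. Pads are at (234,180) and (268,180), rows 138–223, pivot at (252,265) and jaw tips at (213,72) and (286,72). The grip point is about (0.473,-0.062), so I go 4 mm forward, then down.

```bash
python3 -m jog '[[1,[4,0,20],0],[1,[0,0,30],0],[1,[0,0,35],0],[1,[0,0,35],0],[1,[0,0,20],0],[1,[0,0,10],0],[1,[0,0,5],0],[1,[0,0,0],0]]'; python3 -m jog '[[0.2,[0,0,0],0],[0.1,[0,0,0],0],[0,[0,0,0],0],[-0.1,[0,0,0],0],[-0.1,[0,0,0],0],[-0.1,[0,0,0],0]]' 6
```

```text
time: 6.4
tcp_pos: [0.4728, -0.0623, 0.0668]
tcp_rot: [[0.986, -0.167, 0.0], [-0.167, -0.986, -0.0], [0.0, 0.0, -1.0]]
ft_force: [-0.5, -0.0, 0.2]
width: 0.088
gripper_force: 0.0
time: 7.0
tcp_pos: [0.4727, -0.0617, 0.0669]
tcp_rot: [[0.986, -0.166, 0.001], [-0.166, -0.986, -0.0], [0.001, 0.0, -1.0]]
ft_force: [1.0, -1.3, 1.3]
width: 0.0428
gripper_force: 6.1
```

```bash
python3 -m jog '[[-0.1,[0,0,0],0],[-0.1,[0,0,0],0],[-0.1,[0,0,0],0]]' 12; python3 -m jog '[[-0.1,[0,0,-5],0],[-0.1,[0,0,-10],0],[-0.1,[0,0,-10],0],[-0.1,[0,0,-10],0],[-0.1,[0,0,-5],0],[-0.1,[0,0,0],0],[-0.1,[0,0,0],0]]'
```

```text
time: 7.3
tcp_pos: [0.4729, -0.0618, 0.0669]
tcp_rot: [[0.986, -0.166, 0.001], [-0.166, -0.986, -0.0], [0.001, 0.0, -1.0]]
ft_force: [0.9, -1.3, 4.2]
width: 0.0399
gripper_force: 7.3
time: 8.0
tcp_pos: [0.4725, -0.0616, 0.1069]
tcp_rot: [[0.986, -0.166, 0.0], [-0.166, -0.986, -0.0], [0.0, -0.0, -1.0]]
ft_force: [0.2, 0.7, -1.4]
width: 0.0399
gripper_force: 5.7
```

```bash
python3 -m jog '[[-0.1,[0,0,-10],0],[-0.1,[0,0,-20],0],[-0.1,[0,0,-20],0],[-0.1,[0,0,-20],0],[-0.1,[0,0,-15],0],[-0.1,[0,0,-8],-3],[-0.1,[0,0,0],-6],[-0.1,[0,0,0],-6]]'; python3 -m jog '[[-0.1,[0,0,0],-4],[-0.1,[4,-10,0],0],[-0.1,[6,-20,0],0],[-0.1,[8,-25,0],0],[-0.1,[8,-25,0],0],[-0.1,[8,-25,0],0],[-0.1,[8,-25,0],0],[-0.1,[8,-25,0],0]]'; python3 -m jog '[[-0.1,[6,-20,0],0],[-0.1,[4,-10,0],0],[-0.1,[0,0,0],0],[-0.1,[0,0,0],0]]'
python3 look.py w3; python3 - <<'E'
from h import *
o=np.load("pics/w3.npy",allow_pickle=True).item();C=cam("wrist",o);im=cv2.imread("pics/w3.png")[...,::-1].copy()
for k in blobs(im,(0,90,40),(20,255,255),(100,0,400,250),100)[:4]:
  p=plane(C,k[1],.075); print(k[:3],p, (np.array(o["tcp_rot"]).T@(p-o["tcp_pos"])).round(4))
print(proj(C,np.array(o["tcp_pos"])+np.array(o["tcp_rot"])@[.095,0,.053]))
E
```

```text
time: 8.8
tcp_pos: [0.4723, -0.0616, 0.2]
tcp_rot: [[0.995, 0.102, -0.0], [0.102, -0.995, -0.0], [-0.0, 0.0, -1.0]]
ft_force: [0.4, -0.3, -0.7]
width: 0.04
gripper_force: 5.7
time: 9.6
tcp_pos: [0.496, 0.1016, 0.1995]
tcp_rot: [[0.986, 0.165, -0.001], [0.165, -0.986, 0.0], [-0.001, -0.0, -1.0]]
ft_force: [0.4, -1.0, -1.8]
width: 0.0398
gripper_force: 5.7
time: 10.0
tcp_pos: [0.501, 0.1298, 0.1996]
tcp_rot: [[0.987, 0.164, -0.001], [0.164, -0.987, -0.001], [-0.001, 0.001, -1.0]]
ft_force: [0.6, -1.1, -0.8]
width: 0.0397
gripper_force: 5.7
10.0 [0.50096022 0.12981752 0.19955066] [ 9.86534662e-01  1.63549821e-01 -9.03131401e-04] [ 0.55158342 -1.13848484 -0.83609151] 0.039674867119914685 5.709037035412621
(np.int32(3133), array([241.4,  53.4]), array([211,  20,  61,  68], dtype=int32)) [0.61232603 0.15479699 0.075     ] [ 0.1141 -0.0066  0.1244]
[250.87716815  69.00368605]
```

View pics/w3.png

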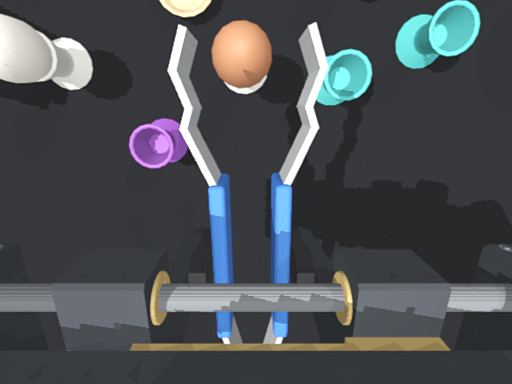

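The wrist view shows the brown egg at (241,54) in its white cup and the jaws at (172,68) and (325,68), so their mid-point is about (249,68). Purple cup at (155,145), turquoise cups at (345,75) and (440,35), white egg at (25,45). The brown egg in the white cup is the target: about 20 mm ahead of the jaws and 7 mm to the left. I close in and look again.

```bash
python3 -m jog '[[-0.1,[7,-3,0],0],[-0.1,[8,-4,0],0],[-0.1,[5,0,0],0],[-0.1,[0,0,0],0],[-0.1,[0,0,0],0]]'
python3 look.py w4; cat > egg.py <<'E'
import sys
from h import *
n=sys.argv[1]
o=np.load(f"pics/{n}.npy",allow_pickle=True).item();C=cam("wrist",o);im=cv2.imread(f"pics/{n}.png")[...,::-1].copy()
for k in blobs(im,(0,90,40),(20,255,255),(170,0,340,250),300)[:2]:
  x,y,w,h=k[2]; p=plane(C,(x+w/2,y+h/2),.066); print(k[:3],p, (np.array(o["tcp_rot"]).T@(p-o["tcp_pos"])).round(4))
print(proj(C,np.array(o["tcp_pos"])+np.array(o["tcp_rot"])@[.095,0,.053]))
E
python3 egg.py w4
python3 - <<'E'
import cv2
cv2.imwrite("pics/w4c.png",cv2.resize(cv2.imread("pics/w4.png")[0:200,110:390],None,fx=2.8,fy=2.8))
E
```

```text
time: 10.55
tcp_pos: [0.5199, 0.1407, 0.1996]
tcp_rot: [[0.986, 0.164, -0.0], [0.164, -0.986, -0.0], [-0.0, 0.0, -1.0]]
ft_force: [0.3, -0.5, -0.9]
width: 0.0397
gripper_force: 5.7
10.55 [0.51986282 0.14066062 0.1995883 ] [ 9.86459731e-01  1.64003336e-01 -3.24626060e-04] [ 0.29221707 -0.50287965 -0.86437755] 0.03973749162214398 5.708121777861379
(np.int32(2942), array([251.9,  84.5]), array([223,  53,  59,  64], dtype=int32)) [0.61317675 0.15492717 0.066     ] [0.0944 0.0012 0.1336]
[250.87404623  69.00357705]
```

View pics/w4c.png

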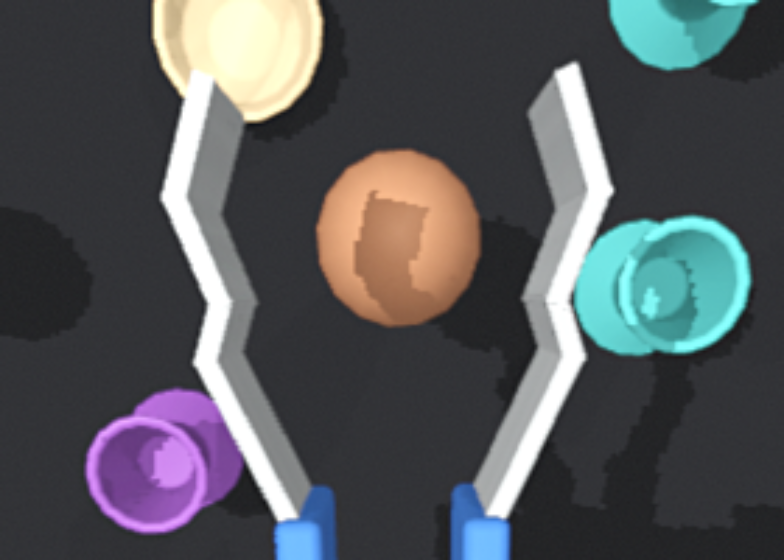

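The enlarged crop confirms the brown egg in the white cup, centred at crop (400,238) and so at (252,85) in the picture. It lies between the jaws, 2 mm to the right of their middle. Shift 2 mm and descend 80 mm.

```bash
python3 -m jog '[[-0.1,[0,2,10],0],[-0.1,[0,0,15],0],[-0.1,[0,0,15],0],[-0.1,[0,0,15],0],[-0.1,[0,0,10],0],[-0.1,[0,0,10],0],[-0.1,[0,0,5],0],[-0.1,[0,0,0],0]]'; python3 look.py w5; python3 egg.py w5; python3 - <<'E'
import cv2
cv2.imwrite("pics/w5c.png",cv2.resize(cv2.imread("pics/w5.png")[0:200,110:390],None,fx=2.8,fy=2.8))
E
```

```text
time: 11.4
tcp_pos: [0.5199, 0.1388, 0.1191]
tcp_rot: [[0.986, 0.164, -0.001], [0.164, -0.986, -0.0], [-0.001, 0.0, -1.0]]
ft_force: [-0.6, -0.5, -0.1]
width: 0.0398
gripper_force: 5.7
11.4 [0.5198706  0.13882709 0.11908251] [ 0.9863964   0.16438082 -0.00104201] [-0.60393101 -0.49411242 -0.09058214] 0.03975643523503465 5.7079753137077205
(np.int32(7914), array([248.5,  66.7]), array([201,  14,  96, 106], dtype=int32)) [0.6142124  0.15540693 0.066     ] [ 0.0958 -0.0009  0.053 ]
[250.87357816  69.00377389]
```

View pics/w5c.png

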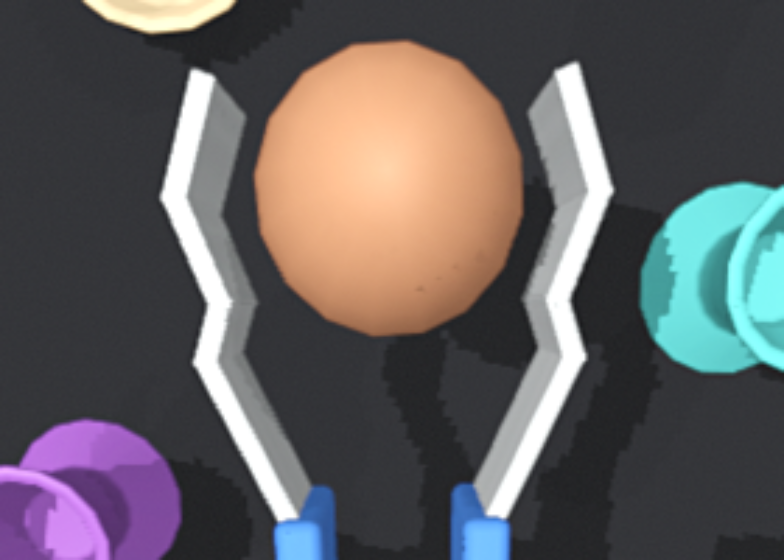

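The crop shows the egg centred between the jaws (388 against a jaw mid-point of 388). Closing gradually.

```bash
python3 -m jog '[[-0.14,[0,0,0],0],[-0.18,[0,0,0],0],[-0.21,[0,0,0],0],[-0.24,[0,0,0],0],[-0.27,[0,0,0],0],[-0.3,[0,0,0],0],[-0.3,[0,0,0],0]]' 12; python3 -m jog '[[-0.5,[0,0,0],0],[-0.5,[0,0,0],0],[-0.5,[0,0,0],0],[-0.5,[0,0,0],0]]' 27
```

```text
time: 12.15
tcp_pos: [0.5203, 0.1387, 0.1198]
tcp_rot: [[0.986, 0.164, 0.0], [0.164, -0.986, -0.0], [0.0, 0.0, -1.0]]
ft_force: [-0.1, -1.9, -0.6]
width: 0.0329
gripper_force: 12.0
time: 12.55
tcp_pos: [0.5203, 0.1389, 0.1197]
tcp_rot: [[0.986, 0.164, 0.0], [0.164, -0.986, -0.0], [0.0, 0.0, -1.0]]
ft_force: [0.3, -1.0, -0.0]
width: 0.0325
gripper_force: 27.0
```

Width 32.5 mm matches an egg in the jaws. Lift slowly.

```bash
python3 -m jog '[[-0.5,[0,0,-2],0],[-0.5,[0,0,-4],0],[-0.5,[0,0,-6],0],[-0.5,[0,0,-8],0],[-0.5,[0,0,-8],0],[-0.5,[0,0,-6],0],[-0.5,[0,0,-4],0],[-0.5,[0,0,0],0]]'; python3 look.py w6; python3 - <<'E'
from h import *
S=cam("scene"),cam("side"); im=eyes.read_camera("scene"); im2=eyes.read_camera("side")
w=cv2.imread("pics/w6.png")[0:200,110:390]
a=cv2.resize(im[130:230,240:380,::-1],None,fx=2.8,fy=2.8); b=cv2.resize(im2[130:230,180:320,::-1],None,fx=2.8,fy=2.8)
cv2.imwrite("pics/m6.png",np.vstack([np.hstack([a,b]),cv2.resize(w,(784,300))]))
E
```

```text
time: 13.35
tcp_pos: [0.5205, 0.139, 0.1584]
tcp_rot: [[0.986, 0.164, 0.001], [0.164, -0.986, 0.0], [0.001, -0.0, -1.0]]
ft_force: [-0.3, 0.1, -1.9]
width: 0.0325
gripper_force: 27.0
13.35 [0.52047064 0.1390078  0.15839587] [0.98640842 0.16430758 0.0012031 ] [-0.25080565  0.08373127 -1.8979893 ] 0.03248572150383515 26.999708181247115
```

View pics/m6.png

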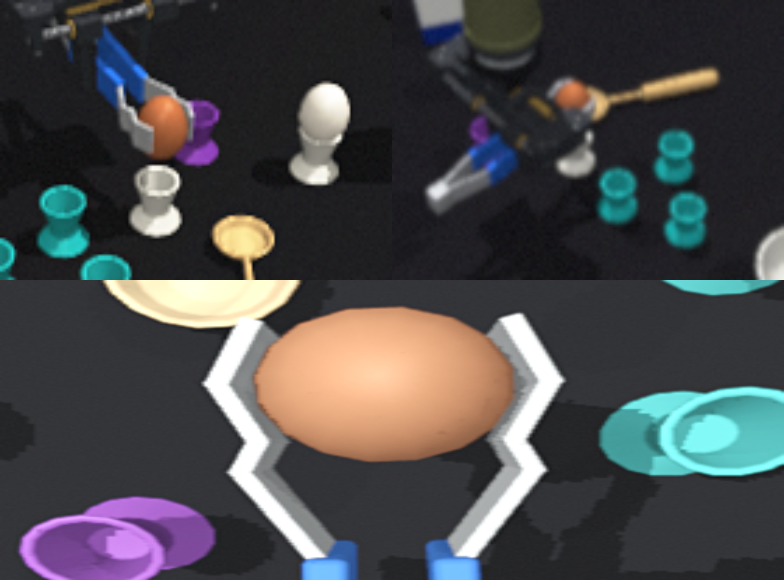

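The picture shows the egg held in the jaws and clear of its cup. The white cup still stands upright at crop (155,200), and the neighbours are untouched. Raise further and carry it to the scale.

```bash
python3 -m jog '[[-0.5,[0,0,-6],0],[-0.5,[0,0,-12],0],[-0.5,[0,0,-15],0],[-0.5,[0,0,-15],0],[-0.5,[0,5,-8],0],[-0.5,[-3,10,-4],0],[-0.5,[-5,15,0],0],[-0.5,[-6,18,0],0]]'; python3 -m jog '[[-0.5,[-7,20,0],0],[-0.5,[-7,20,0],0],[-0.5,[-7,20,0],0],[-0.5,[-7,20,0],0],[-0.5,[-7,20,0],0],[-0.5,[-7,20,0],0],[-0.5,[-7,20,0],0],[-0.5,[-7,20,0],0]]'; python3 -m jog '[[-0.5,[-7,20,0],0],[-0.5,[-7,20,0],0],[-0.5,[-7,20,0],0],[-0.5,[-7,20,0],0],[-0.5,[-7,20,0],0],[-0.5,[-6,20,0],0],[-0.5,[-6,20,0],0],[-0.5,[-5,20,0],0]]'; python3 -m jog '[[-0.5,[-4,18,0],0],[-0.5,[-3,15,0],0],[-0.5,[-3,10,0],0],[-0.5,[0,5,0],0],[-0.5,[0,0,0],0]]'
```

```text
time: 14.3
tcp_pos: [0.5136, 0.0877, 0.2174]
tcp_rot: [[0.986, 0.164, -0.001], [0.164, -0.986, -0.001], [-0.001, 0.0, -1.0]]
ft_force: [-0.3, 0.8, -1.9]
width: 0.0326
gripper_force: 27.0
time: 15.1
tcp_pos: [0.4838, -0.0801, 0.2171]
tcp_rot: [[0.987, 0.163, -0.002], [0.163, -0.987, -0.001], [-0.002, 0.0, -1.0]]
ft_force: [-0.0, -0.0, -1.4]
width: 0.0324
gripper_force: 27.0
time: 15.9
tcp_pos: [0.4581, -0.2461, 0.217]
tcp_rot: [[0.987, 0.162, -0.003], [0.162, -0.987, 0.0], [-0.003, -0.001, -1.0]]
ft_force: [-0.7, -0.7, -2.4]
width: 0.0327
gripper_force: 27.0
time: 16.4
tcp_pos: [0.4582, -0.2935, 0.2176]
tcp_rot: [[0.987, 0.164, 0.0], [0.164, -0.987, 0.0], [0.0, -0.0, -1.0]]
ft_force: [0.4, -0.8, -1.0]
width: 0.0325
gripper_force: 27.0
```

```bash
python3 -m jog '[[-0.5,[-4,8,3],0],[-0.5,[-6,12,7],0],[-0.5,[-6,12,7],0],[-0.5,[-4,6,5],0],[-0.5,[0,0,3],0],[-0.5,[0,0,0],0],[-0.5,[0,0,0],0],[-0.5,[0,0,0],0]]'; python3 look.py w7; python3 - <<'E'
from h import *
a=eyes.read_camera("scene"); b=eyes.read_camera("side")
o=get_obs(); j=np.array(o["tcp_pos"])+np.array(o["tcp_rot"])@[.095,0,.053]; print("jaws",j.round(3))
w=cv2.imread("pics/w7.png")
cv2.imwrite("pics/m7.png",np.vstack([np.hstack([a[...,::-1],b[...,::-1]])[:, :],np.hstack([w,np.zeros_like(w)])])[:, :][::1,::1] if 0 else cv2.resize(np.vstack([np.hstack([a[...,::-1],b[...,::-1]]),np.hstack([w,cv2.resize(a[130:262,10:186,::-1],(512,384))])]),(800,600)))
C=cam("scene");D=cam("side")
e=blobs(a,(0,90,50),(20,255,255),(40,100,200,260)); f=blobs(b,(0,90,50),(20,255,255),(230,200,390,360))
print([k[:2] for k in e[:2]],[k[:2] for k in f[:2]]); 
if e and f: print(tri(C,e[0][1],D,f[0][1]))
E
```

```text
time: 17.2
tcp_pos: [0.4453, -0.3333, 0.193]
tcp_rot: [[0.986, 0.165, 0.001], [0.165, -0.986, 0.0], [0.001, -0.0, -1.0]]
ft_force: [0.5, 0.9, -2.1]
width: 0.0327
gripper_force: 27.0
17.2 [ 0.44532523 -0.33328406  0.19295893] [9.86218872e-01 1.65444740e-01 6.11360012e-04] [ 0.46717737  0.92854511 -2.10740653] 0.03268502224836146 26.999696251004934
jaws [ 0.539 -0.318  0.14 ]
[(np.int32(395), array([ 79.1, 179.4])), (np.int32(119), array([ 58.4, 130.8]))] [(np.int32(63), array([329. , 291.9])), (np.int32(49), array([321.3, 311.1]))]
(array([ 0.54183763, -0.31960644,  0.13959697]), np.float64(0.009646013023153134))
```

View pics/m7.png

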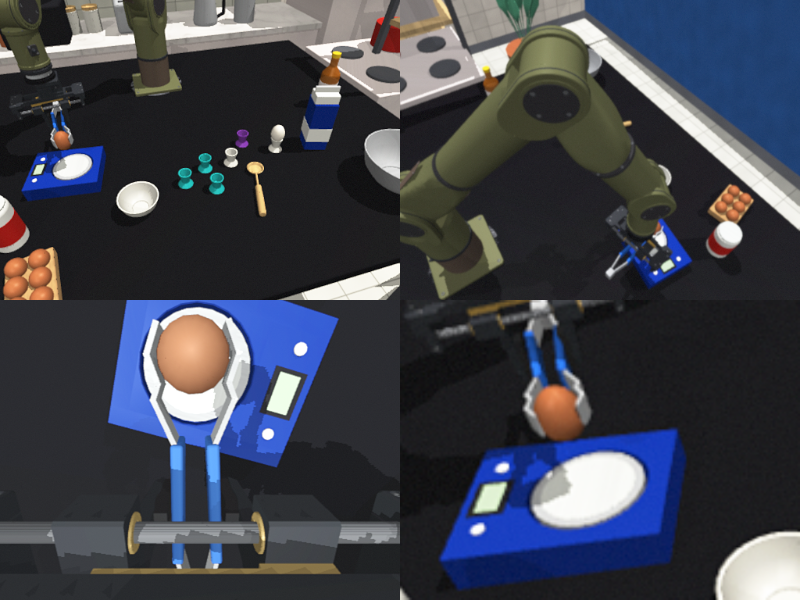

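The picture shows the egg in the tongs over the plate (jaws at 0.539, -0.318, z 0.14, so about 7 cm of air beneath the egg). The plate is flush, the cups and the white egg are standing, and the arm is still.

```bash
python3 -c "
from station import sign_off; print(sign_off())"
```

```text
the job is handed in; nothing more can be done
None
```

The job is handed in: I pressed the weighing plate flush, and the tongs are holding the brown egg still above it with about 7 cm of air beneath; the last pictures show the cups and white egg still standing.

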